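# Show the new crown to the inspection camera

## Robot

A 6-joint arm with a two-finger parallel gripper is mounted at the origin on the work surface. World frame = base frame: x ahead of the robot, y to its left, z up, the work surface at z = 0. Lengths are in m, angles in degrees, forces in N, time in s.
With the tool pointing down it reaches from about 0.375 to 0.9 m from the base axis. Payload 3.1 kg.
Tool frame: the origin (TCP) lies midway between the tips of the shut fingers; the grasp point (between the pads) lies 19 mm behind it; z points along the fingers, y is the line along which they close (so a half turn about z gives the same grasp; the last joint's range is limited). The gripper opens to 87 mm and grips with 3 to 60 N. Pads are 19 mm wide; open, the fingers measure 117 mm over their backs; the gripper's body (75 mm by 190 mm) begins 51 mm behind the grasp point.
Start: joints at [54.46, 30.224, 82.088, -0, 67.689, -10.227], TCP at [0.267, 0.565, 0.223] pointing down, gripper open.
Joint ranges: [-176.69, 176.69], [-43.24, 126.21], [12.49, 139.97], [-82, 262], [0, 151.66], [-163.58, 163.58]. Speed limits (degrees/s): [159.86, 159.86, 180, 180, 180, 180].

## Interface

Orientations are given as a 3x3 rotation matrix whose columns are the frame's x, y, z axes.
In Python, from rig import bot, capture gives the robot as it stands.
- The arm moves only by the tool pendant, called as a command line: name --argument value ..., lists and objects as JSON in quotes. Schema: {"type":"object","properties":{"moves":{"type":"array","items":{"type":"object","properties":{"sx":{"type":"number"},"sy":{"type":"number"},"sz":{"type":"number"},"drx":{"type":"number"},"dry":{"type":"number"},"drz":{"type":"number"},"finger_gap":{"type":"number"}},"additionalProperties":false,"required":["finger_gap"]},"minItems":1,"maxItems":20},"only":{"type":"string"},"quiet":{"type":"boolean"},"lines":{"type":"string"}},"required":["moves"],"additionalProperties":false}. moves is a list of rows, 1 to 20 of them, each an object with the fields sx, sy, sz (the shift in a scale on which 1.0 is 0.8 m), drx, dry, drz (a rotation vector in parts of the range, where 1.0 means 180 degrees), finger_gap (the opening from 0.0 (shut) to 1.0 (fully open)); a field left out counts as zero (the opening has to be given); each row is the pose to reach, as a shift and turn from the pose commanded when the call began, along the tool's axes at that moment; what a row does not reach only later rows make up. A row lasts 1/10 s, in which the tool goes at most 0.05 m and 8.59 degrees, less where a joint would pass 70% of its speed; a pose out of reach is approached as far as the arm can. The fingers move at their own pace and stop on an object; the grip force is fixed at half the most. Time passes only in rows, so rows that do not move let the fingers close. The tool returns the time, the measured TCP pose, the force, the opening and the grip force at its end. only (a regular expression) keeps the lines of the reply that match it, lines (a string "A,B") keeps lines A to B, and quiet returns only ok. No shift or turn number may pass 1 either way. Input that does not fit is refused with a message, and nothing moves.
- bot.read_state(): the state, without advancing time (a new reading comes with each control period).
- capture(name): name is "scene" or "top"; returns a dict with "color" (400x640x3 uint8, red, green, blue), "K" (3x3 intrinsics, pixels), "view" (4x4, takes a point from world to camera coordinates). Camera axes: x right, y up, looking along -z (the intrinsics and any distortion apply to the point x, -y, -z); pixel columns grow to the right and rows downward; lengths in m; the calibration is good to about 2 mm. A picture is of the moment at which its call begins. There is no depth.
- bot.hand_in(): hands the job in; it is judged then, once.
The state is a dict: "time_s": time; "joint_positions": joint angles; "qvel": joint speeds; "tau": joint torques, N m; "position": TCP position; "tcp_rot": TCP orientation; "force": force on the tool from outside, world axes, zero at the start; "moment": the same for the moment, N m; "opening": opening from 0.0 (shut) to 1.0 (fully open); "grasp_force": force on a finger pad.
Only numpy, scipy, OpenCV 4.12 (cv2) and the standard library are available. Lean on these libraries where they do the work, as an engineer would, in place of code of your own. Each camera call takes 0.05 s, during which the arm holds its last target. There are 200 camera calls.

## Task

Swing the articulator's upper arm right back until it rests against its stop, lift the lower stone cast out of the articulator, and hold it in the air in front of the inspection camera: level with the teeth up, front teeth squarely towards the lens, the new white crown at the camera's focus point. Finish while still holding the cast there, steady, in the gripper alone; leave the arm of the articulator back, do not touch the camera or its stand, and leave the jars, the dropper bottle and the carton where they are.

Things in the scene. Friction and masses are not known exactly. Their poses are not given: they have to be found in the camera images.
- articulator: aluminium dental articulator, fixed, 180 mm long, 116 wide, 145 high. Origin on the bench under the centre of the casts; +x to its rear (hinge), -x to its front (front teeth, incisal pin). Lower frame at most 14 mm high beside the casts; two hinge posts 82 mm behind the origin, 47 mm to either side; 20 mm high disc under the pin. A plaster mount 42 mm wide carries the cast 40 mm above the bench
- upper (a joint): hinge angle of the upper arm, which carries the upper cast: 0 = closed over the lower cast (the start), grows as its front end swings up and over to the rear, 1.95 rad = fully back on its stop. About 0.36 kg, little friction: it falls shut from below about 1.4 rad and drops back onto the stop from above about 1.6 rad
- hinge (a point): midpoint of the hinge axis of the upper arm; 110 mm above the bench and 82 mm behind the articulator's origin; the axis is the articulator's y; fixed
- bar_grip (a point): middle of the flat aluminium bar of the upper arm near its front end, to pinch from its sides; moves with the arm. Bar 14 mm wide (along the articulator's y), 10 mm high. Closed, the point is 138 mm ahead of and 22 mm above the hinge axis; a 6 mm pin stands 16 mm further forward, from 21 mm above the bench to 13 mm above the bar's middle; the upper cast begins 26 mm to the rear, below the bar
- cast: lower cast, loose, cream dental stone, horseshoe of teeth on top, one front tooth of white ceramic (the new crown). 54 mm long, 56 wide, 40 high, 0.1 kg. Origin: centre of underside, +z up, -x to the front teeth; starts parallel to the articulator. Sides flat, upright, 56 mm apart along y, from x = 0 to +26 mm and up to z = 24 mm. Sits over a 5 mm high key with 2 to 4 mm play: lift straight up
- crown (a point): front face of the white crown on the cast: in the cast's frame 26.5 mm ahead of (-x), 2.6 mm to +y and 34.5 mm above its origin
- heel (a point): midpoint of the rear edge of the cast at the same height as the crown: in the cast's frame at x = +26 mm, y = 0, z = 34.5 mm
- camera_stand: inspection camera on a stand, fixed to the bench: dark base plate 130 x 110 x 14 mm, steel column 264 mm high, on it a grey camera whose lens, inside a white round ring light of 72 mm diameter, looks horizontally along the stand's -x. Origin: foot of the column; +z up
- lens (a point): centre of the front of the lens and ring light, 79 mm ahead (-x) of the column, 150 to 210 mm above the bench depending on where the carriage is clamped; axes as the camera stand's: -x is the way the lens looks
- focus (a point): the camera's focus point: a point in the empty air on the lens axis, 120 mm ahead of lens, at the lens's height; axes as the camera stand's: +x points from here to the lens. Sharp and well framed within about 12 mm every way
- jar_a: bystander: small jar of ceramic powder with black lid, 35 mm diameter, 48 mm high, origin under its centre
- jar_b: bystander: a second such jar
- dropper: bystander: white dropper bottle, 30 mm diameter, 75 mm high, origin under its centre
- carton: bystander: small white carton 85 x 60 x 35 mm, origin under its centre
Things that resemble listed ones, but are neither listed nor needed, are in the scene too. Leave any blue or turquoise look-alike of the cast alone.

How it is judged (in metres and radians):
On the way, in this order (a step that is already met when the one before it is completed fails the run):
1. the upper arm of the articulator is swung right back (value of joint upper above 1.8 rad), for 0.2 s.
2. the lower cast is lifted clear of the articulator in the fingers (z of cast in the frame of articulator above 0.055 m and contact force between cast and the fingers above 1 N and contact force between cast and articulator below 0.1 N), for 0.2 s.
At the end, for the whole second after the job is handed in: The fingers alone hold the cast still in the air: crown within 12 mm of the focus point along each camera axis, teeth up within 8 degrees of level, front teeth to the lens within 9 degrees; upper arm still back (over 1.8 rad), bystanders within 30 mm of where they were, camera untouched (x of crown in the frame of focus between -0.012 and 0.012 m and y of crown in the frame of focus between -0.012 and 0.012 m and z of crown in the frame of focus between -0.012 and 0.012 m and angle between cast's own z axis and vertical below 0.14 rad and angle between the x axis of cast and the x axis of focus, either way round below 0.16 rad and x of heel in the frame of focus below -0.03 m and contact force between cast and the fingers above 1 N and contact force between cast and articulator below 0.1 N and contact force between cast and camera_stand below 0.1 N and height (world z) of cast above 0.08 m and linear speed of cast below 0.02 m/s and angular speed of cast below 0.15 rad/s and value of joint upper above 1.8 rad and distance of each of jar_a, jar_b, dropper, carton from where it was at the start of the episode below 0.03 m); the arm keeps its last pose, push and grip.
It fails at once if the camera or its stand is touched by the robot or the cast (contact force between camera_stand and anything else above 1 N).
It fails at once if a bystander is knocked away (distance of any of jar_a, jar_b, dropper, carton from where it was at the start of the episode above 0.03 m).
It also fails if it takes over 58 s, if anything falls off the work surface, if the arm or the gripper's body presses on something with over 40 N, if the wrist force passes 120 N, or if a joint passes its speed limit or range.

## Working session

There is one attempt and no reset: what is moved stays moved. The work goes in short steps, Python scripts to look and compute and a tool call to move; the robot and the scene stay as the last step left them, time stands still between calls to the robot, and variables do not carry over. Pictures are saved under pics/ and viewed, at most 10 in all, crops included, and the job is handed in when it is done.

```bash
ls; mkdir -p pics
```

Create h.py:
```python
import numpy as np,cv2
from rig import bot,capture
def snap(n,f):
    c=capture(n); cv2.imwrite('pics/'+f,c['color'][:,:,::-1]); np.savez('pics/'+f+'.npz',**{k:np.array(c[k]) for k in('color','K','view')}); return c
def proj(c,P):
    P=np.atleast_2d(P); q=(c['view'][:3,:3]@P.T).T+c['view'][:3,3]; q=q*[1,-1,-1]; p=(c['K']@q.T).T; return p[:,:2]/p[:,2:]
def ray(c,uv):
    d=np.linalg.inv(c['K'])@[uv[0],uv[1],1]; d=d*[1,-1,-1]; R=c['view'][:3,:3]; return -R.T@c['view'][:3,3],R.T@d
def atz(c,uv,z):
    o,d=ray(c,uv); return o+d*(z-o[2])/d[2]
def load(f): return dict(np.load('pics/'+f+'.npz'))
```

Run:
```python
from h import *
for n in('scene','top'):
    c=snap(n,n+'0.png'); print(c.keys()); print(c['K'],c['view'])
print(bot.read_state())
```

```text
pics
dict_keys(['color', 'K', 'view'])
[[370.3608946    0.         318.77147642]
 [  0.         370.3608946  195.3950933 ]
 [  0.           0.           1.        ]] [[ 0.07191646  0.99736984  0.00902347 -0.1232551 ]
 [-0.82094697  0.05405247  0.56844032  0.39777945]
 [ 0.56645749 -0.04828801  0.82267501 -1.16942624]
 [ 0.          0.          0.          1.        ]]
dict_keys(['color', 'K', 'view'])
[[432.55137513   0.         316.92609924]
 [  0.         432.55137513 194.63710064]
 [  0.           0.           1.        ]] [[-0.00567856 -0.99994156 -0.00919994  0.09413069]
 [ 0.98358286 -0.00724461  0.18031158 -0.59600083]
 [-0.18036769 -0.00802499  0.98356652 -1.16505958]
 [ 0.          0.          0.          1.        ]]
{'time_s': 0.1, 'joint_positions': array([ 5.44585946e+01,  3.02737084e+01,  8.21498235e+01, -1.00354156e-03,
        6.76882987e+01, -1.02266155e+01]), 'qvel': array([-0.08607199, -0.16620582, -0.21742802, -0.01407908,  0.07314229,
       -0.03741038]), 'tau': array([ 2.02205024e-04, -4.40984488e+01, -1.77151537e+01,  6.34774799e-02,
        5.34317060e-02, -4.43095553e-05]), 'position': array([0.26682498, 0.56444931, 0.22166442]), 'tcp_rot': array([[-9.03974870e-01,  4.27584118e-01, -1.12138608e-03],
       [ 4.27585460e-01,  9.03973518e-01, -1.59760010e-03],
       [ 3.30594895e-04, -1.92367872e-03, -9.99998095e-01]]), 'force': array([0.48336471, 0.05300426, 0.72571468]), 'moment': array([ 0.01274874,  0.00423851, -0.01594771]), 'grasp_force': 0.0, 'opening': 0.9993038042151193}
```

View pics/scene0.png

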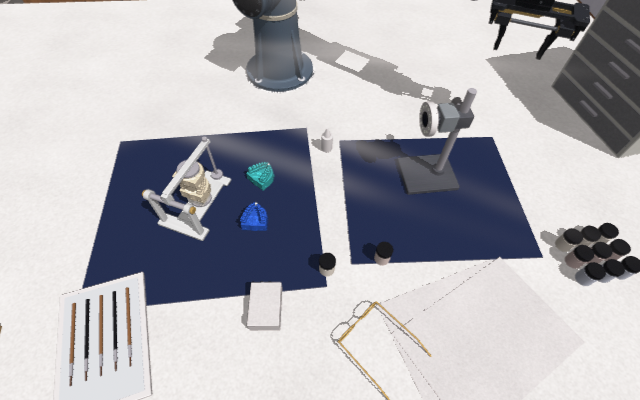

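View pics/top0.png

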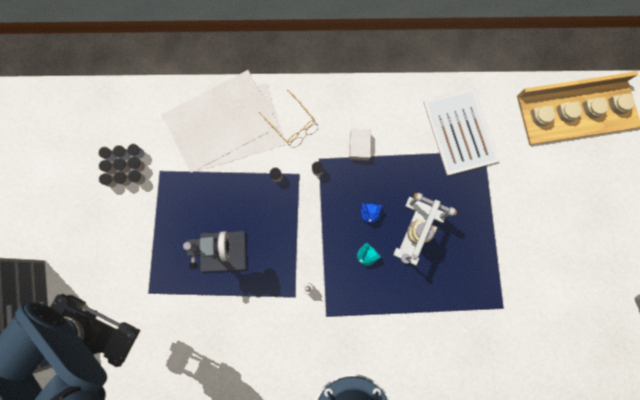

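Scene: the articulator is at (190,190) in scene and (425,228) in top. Its hinge end is near (172,212) in scene and its pin end near (212,165). The camera stand is at (440,150) in scene. Things that could be taken for the cast are the cream one in the articulator at (197,190), turquoise at (260,175), blue at (254,217) and the casts in the wooden box (top 545-625,105). I choose the cream one, and check it in a crop.

Run:
```python
from h import *
s=load('scene0.png')['color'][:,:,::-1];t=load('top0.png')['color'][:,:,::-1]
def cr(i,x,y,w=100,h=75): return cv2.resize(i[y:y+h,x:x+w],(400,300),interpolation=cv2.INTER_CUBIC)
m=np.vstack([np.hstack([cr(s,135,130,120,90)[:, :] if 0 else cr(s,138,132,110,110*3//4+25) if 0 else cv2.resize(s[130:242,135:284][:,:],(400,300),interpolation=cv2.INTER_CUBIC),cv2.resize(s[80:200,390:550-0],(400,300),interpolation=cv2.INTER_CUBIC)]),np.hstack([cr(t,375,190),cr(t,170,215)])])
cv2.imwrite('pics/crop1.png',m)
```

```text
(no output)
```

View pics/crop1.png

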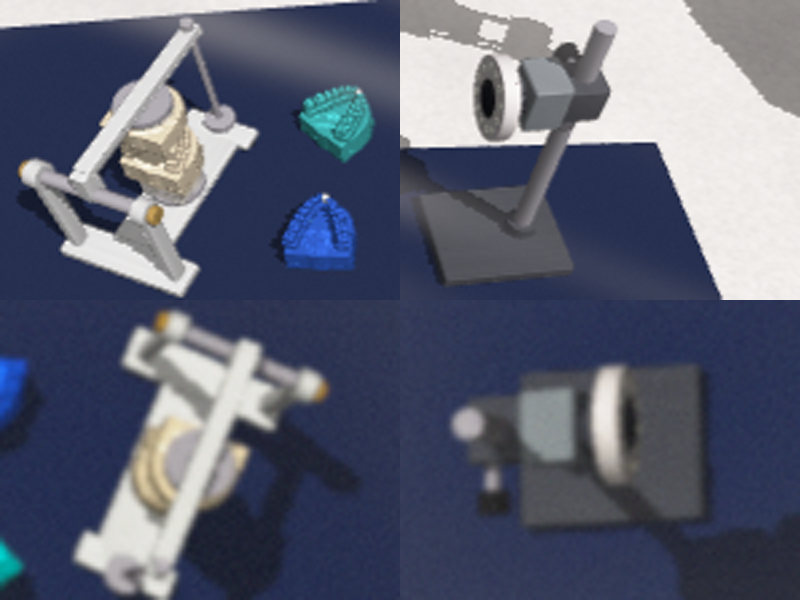

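Create fit.py:
```python
from h import *
from scipy.optimize import least_squares
s=load('scene0.png');t=load('top0.png')
def W(p,q): 
    c,n=np.cos(p[2]),np.sin(p[2]); q=np.array(q,float); return np.array([p[0]+c*q[0]-n*q[1],p[1]+n*q[0]+c*q[1],q[2]])
A=[(s,(144.3,193.4),(.082,.058,.11)),(s,(192,209.4),(.082,-.058,.11)),(t,(416.2,195.5),(.082,.058,.11)),(t,(455.5,212),(.082,-.058,.11)),
(s,(204.6,138.2),(-.072,0,.145)),(t,(415,257),(-.072,0,.145)),(s,(216.2,173.7),(-.072,0,.02)),(t,(405,258.8),(-.072,0,.02))]
def swapy(A): return [(c,u,(q[0],-q[1],q[2])) for c,u,q in A]
for B in (A,swapy(A)):
    f=lambda p:np.concatenate([proj(c,W(p,q))[0]-u for c,u,q in B])
    r=least_squares(f,[.6,-.2,-.4],loss='soft_l1'); print('art',r.x,np.degrees(r.x[2]),r.cost); print(f(r.x).reshape(-1,2).round(1))
def g(p):
    h,o=p[3],p[4]
    L=[(t,(186.75,245.5),(0,0,.264)),(s,(472,91.2),(0,0,.264)),(s,(438.4,168.8),(0,0,.014)),(s,(425.5,118.4),(-.079,0,h)),(t,(227,246),(-.079,0,h))]
    for u,sx,sy in [((200,233),1,-1),((246.25,231.25),-1,-1),((247,270.5),-1,1),((201.25,271.75),1,1)]:
        L.append((t,u,(o+sx*.065,-sy*-.055 if 0 else sy*.055,.014)))
    return np.concatenate([proj(c,W(p,q))[0]-u for c,u,q in L])
r=least_squares(g,[.55,.4,1.57,.18,-.04],loss='soft_l1'); print('stand',r.x,np.degrees(r.x[2]),r.cost); print(g(r.x).reshape(-1,2).round(1))
fo=W(r.x,(-.199,0,r.x[3])); print('lens',W(r.x,(-.079,0,r.x[3])),'focus',fo)
for n,u,z in(('jarA',(276,174),.048),('jarB',(318,167),.048),('drop',(311,290),.05),('carton',(361,145),.035)): print(n,atz(t,u,z))
```

```bash
python3 fit.py
```

```text
art [ 0.48456321 -0.19010973 -0.45954274] -26.329859738898595 129.6030558914211
[[ 47.2  16.2]
 [-48.6 -18. ]
 [ -0.8  -0.6]
 [ -0.    1.6]
 [ -0.7  -1.2]
 [ -0.1  -1. ]
 [  0.3  -1.1]
 [  0.5  -1. ]]
art [ 0.4856862  -0.18893137 -0.44005836] -25.213486638130277 113.3882803444454
[[ -0.1  -0.9]
 [  1.    0.5]
 [ 38.4  17.1]
 [-41.3 -17.4]
 [ -0.7  -1. ]
 [ -0.   -1.2]
 [  0.2  -0.9]
 [  0.5  -1.2]]
stand [ 0.44128225  0.38909047  1.6121613   0.19562822 -0.03154263] 92.37003815014099 4.34141068003912
[[-1.1  0.4]
 [ 0.3 -1.9]
 [-1.1  0.8]
 [-1.2 -0.2]
 [-0.4  0.2]
 [ 0.9 -0.2]
 [-0.2 -0.6]
 [-0.2 -1.1]
 [-0.4 -0.1]]
lens [0.44454915 0.31015804 0.19562822] focus [0.44951154 0.19026069 0.19562822]
jarA [0.65874183 0.20712546 0.048     ]
jarB [0.67839722 0.08676103 0.048     ]
drop [0.33376934 0.10790626 0.05      ]
carton [ 0.74683265 -0.03933142  0.035     ]
```

```bash
sed -i 's/^for B in.*/for B in ([(c,u,(q[0],q[1]*(-1 if c is s else 1),q[2])) for c,u,q in A],):/' fit.py; python3 fit.py | head -9
```

Add to h.py:
```python
from scipy.spatial.transform import Rotation as Ro
ART=[.4855,-.1895,np.radians(-25.8)]
def art(q,p=None):
    p=p or ART; c,n=np.cos(p[2]),np.sin(p[2]); return np.array([p[0]+c*q[0]-n*q[1],p[1]+n*q[0]+c*q[1],q[2]])
def tool(yaw_y,tilt):
    "tool y at world angle yaw_y(deg), down, then turned +tilt about own y"
    a=np.radians(yaw_y); y=np.array([np.cos(a),np.sin(a),0]); z=np.array([0,0,-1.]); x=np.cross(y,z)
    return np.c_[x,y,z]@Ro.from_euler('y',tilt,degrees=True).as_matrix()
def rel(P0,R0,P,R):
    return np.r_[(R0.T@(np.array(P)-P0)).round(4),Ro.from_matrix(R0.T@R).as_rotvec(degrees=True).round(1)]
```

Run:
```python
from h import *
s=bot.read_state();P0=s['position'];R0=s['tcp_rot']
b=art((-.056,0,.132)); R=tool(90-25.8,35); print('bar',b)
for back in(.12,0): 
    P=b+R[:,2]*(.019-.006-back); print(P,rel(P0,R0,P,R))
```

```text
art [ 0.48534033 -0.18958305 -0.44933875] -25.74521383773007 4.74947360026332
[[-0.5 -1.4]
 [ 0.2  0.4]
 [-1.4 -0.8]
 [-0.5  1. ]
 [-0.8 -1. ]
 [-0.  -1.2]
 [ 0.2 -0.9]
 [ 0.5 -1.2]]
bar [ 0.43508215 -0.16512706  0.132     ]
[ 0.49033712 -0.19183836  0.21964927] [-5.254e-01 -5.881e-01  3.000e-03 -3.000e-01  3.500e+01  4.000e-01]
[ 0.42836893 -0.16188176  0.12135102] [-0.4566 -0.5873  0.1013 -0.3    35.      0.4   ]
```

The rows are not in the units I measure in: shifts go in shares of 0.8 m and turns go in shares of 180 degrees. I convert before sending: -0.588 m / 0.8 = -0.735, -0.18 m / 0.8 = -0.225, 35 degrees / 180 = 0.1944.

pendant --moves '[{"sz":-0.225, "finger_gap":1}, {"sz":-0.225, "finger_gap":1}, {"sz":-0.225, "finger_gap":1}, {"sz":-0.225, "finger_gap":1}, {"sx":-0.6563, "sy":-0.735, "sz":-0.1875, "dry":0.1944, "finger_gap":1}, {"sx":-0.6563, "sy":-0.735, "sz":-0.1875, "dry":0.1944, "finger_gap":1}, {"sx":-0.6563, "sy":-0.735, "sz":-0.1875, "dry":0.1944, "finger_gap":1}, {"sx":-0.6563, "sy":-0.735, "sz":-0.1875, "dry":0.1944, "finger_gap":1}, {"sx":-0.6563, "sy":-0.735, "sz":-0.1875, "dry":0.1944, "finger_gap":1}, {"sx":-0.6563, "sy":-0.735, "sz":-0.1875, "dry":0.1944, "finger_gap":1}, {"sx":-0.6563, "sy":-0.735, "sz":-0.1875, "dry":0.1944, "finger_gap":1}, {"sx":-0.6563, "sy":-0.735, "sz":-0.1875, "dry":0.1944, "finger_gap":1}, {"sx":-0.6563, "sy":-0.735, "sz":-0.1875, "dry":0.1944, "finger_gap":1}, {"sx":-0.6563, "sy":-0.735, "sz":-0.1875, "dry":0.1944, "finger_gap":1}, {"sx":-0.6563, "sy":-0.735, "sz":-0.1875, "dry":0.1944, "finger_gap":1}, {"sx":-0.6563, "sy":-0.735, "sz":-0.1875, "dry":0.1944, "finger_gap":1}, {"sx":-0.6563, "sy":-0.735, "sz":-0.1875, "dry":0.1944, "finger_gap":1}, {"sx":-0.6563, "sy":-0.735, "sz":-0.1875, "dry":0.1944, "finger_gap":1}, {"sx":-0.6563, "sy":-0.735, "sz":-0.1875, "dry":0.1944, "finger_gap":1}, {"sx":-0.6563, "sy":-0.735, "sz":-0.1875, "dry":0.1944, "finger_gap":1}]'

```text
time_s: 2.1
position: [0.4906, -0.1939, 0.3716]
tcp_rot: [[-0.74, 0.429, -0.519], [0.351, 0.903, 0.246], [0.574, -0.0, -0.819]]
force: [-0.4, 0.0, 0.6]
opening: 1.003
grasp_force: 0.0
```

Create go.py:
```python
from h import *
s=bot.read_state();P0=s['position'];R0=s['tcp_rot']; print(s['joint_positions'].round(1))
b=art((-.056,0,.132)); R=tool(90-25.8,35)
for back in(.1,.0): print(rel(P0,R0,b+R[:,2]*(.019-.006-back),R))
```

```bash
python3 go.py
```

```text
[-31.6  32.3  63.   -4.1 119.6 -97.1]
[-0.0863  0.0018  0.145  -0.2    -0.      0.3   ]
[-0.0863  0.0022  0.245  -0.2    -0.      0.3   ]
```

To row units: 0.2 m / 0.8 = 0.25, 0.145 m / 0.8 = 0.1813.

pendant --moves '[{"sx":-0.1075, "sy":0.0025, "sz":0.075, "finger_gap":0.6}, {"sx":-0.1075, "sy":0.0025, "sz":0.1813, "finger_gap":0.6}, {"sx":-0.1075, "sy":0.0025, "sz":0.25, "finger_gap":0.6}, {"sx":-0.1075, "sy":0.0025, "sz":0.25, "finger_gap":0.6}, {"sx":-0.1075, "sy":0.0025, "sz":0.25, "finger_gap":0.6}, {"sx":-0.1075, "sy":0.0025, "sz":0.25, "finger_gap":0.6}]'

```text
time_s: 2.7
position: [0.4476, -0.1681, 0.1565]
tcp_rot: [[-0.735, 0.428, -0.526], [0.347, 0.904, 0.25], [0.582, 0.001, -0.813]]
force: [-0.2, 0.6, 1.2]
opening: 0.617
grasp_force: 0.0
```

```bash
python3 go.py
```

Run:
```python
from h import *
o=[]
for n in('scene','top'):
    c=snap(n,n+'1.png'); a=c['color'][:,:,::-1]; u=proj(c,art((-.056,0,.132)))[0]; print(u)
    x,y=np.clip(u.astype(int)-[50,55],0,None); o.append(cv2.resize(a[y:y+110,x:x+100],(400,440),interpolation=cv2.INTER_CUBIC))
cv2.imwrite('pics/c2.png',np.hstack(o))
```

```text
[-31.6  40.9  83.1  -3.6  91.5 -95.3]
[-0.003  -0.003  -0.0598 -0.2    -0.6     0.4   ]
[-0.0041 -0.0027  0.0402 -0.2    -0.6     0.4   ]
[201.441873   146.38650243]
[416.30249369 250.26795564]
```

View pics/c2.png

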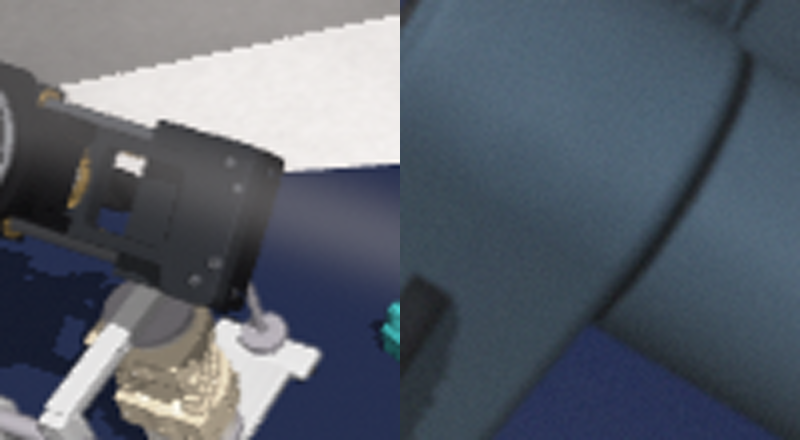

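The picture shows the gripper body above the bar's front end, leaning to the rear. The bar meets it at about (150,300) in the left crop, and the pin disc at (262,335) is free. I continue along the tool axis and pinch.

To row units: 0.04 m / 0.8 = 0.05, -0.004 m / 0.8 = -0.005.

pendant --moves '[{"sx":-0.005, "sy":-0.0025, "sz":0.025, "finger_gap":0.6}, {"sx":-0.005, "sy":-0.0025, "sz":0.05, "finger_gap":0.6}, {"sx":-0.005, "sy":-0.0025, "sz":0.05, "finger_gap":0.6}, {"sx":-0.005, "sy":-0.0025, "sz":0.05, "finger_gap":0}, {"sx":-0.005, "sy":-0.0025, "sz":0.05, "finger_gap":0}, {"sx":-0.005, "sy":-0.0025, "sz":0.05, "finger_gap":0}, {"sx":-0.005, "sy":-0.0025, "sz":0.05, "finger_gap":0}, {"sx":-0.005, "sy":-0.0025, "sz":0.05, "finger_gap":0}, {"sx":-0.005, "sy":-0.0025, "sz":0.05, "finger_gap":0}, {"sx":-0.005, "sy":-0.0025, "sz":0.05, "finger_gap":0}]'

```text
time_s: 3.8
position: [0.433, -0.1633, 0.1245]
tcp_rot: [[-0.741, 0.428, -0.518], [0.35, 0.904, 0.246], [0.573, 0.001, -0.819]]
force: [2.2, 0.6, 1.3]
opening: 0.159
grasp_force: 30.0
```

Create arc.py:
```python
from h import *
s=bot.read_state();P0=s['position'];R0=s['tcp_rot']; print(s['joint_positions'].round(1),s['grasp_force'])
H=art((.082,0,.11)); R=tool(64.2,35); b0=art((-.056,0,.132)); ya=np.array([-np.sin(ART[2]),np.cos(ART[2]),0])
G=P0-.019*R0[:,2]; print('grasp pt rel bar',(R0.T@(G-b0)).round(4))
for th in range(0,111,10):
    Rr=Ro.from_rotvec(ya*np.radians(th)).as_matrix()
    if th==0: print((Rr@(b0-H)+H-b0))
    g=H+Rr@(G-H); k=-th*.8   # tool turns 80%
    Rt=Ro.from_rotvec(ya*np.radians(th*.8)).as_matrix()@R0
    P=g+.019*Rt[:,2]
    print(th,g.round(3),rel(P0,R0,P,Rt))
```

```bash
python3 arc.py
```

```text
[-32.   42.2  86.8  -3.8  85.8 -95.2] 29.99087670013978
grasp pt rel bar [-0.0021  0.0007 -0.0113]
[0. 0. 0.]
0 [ 0.443 -0.168  0.14 ] [0. 0. 0. 0. 0. 0.]
10 [ 0.449 -0.171  0.162] [ 0.0094 -0.     -0.0224 -0.1     8.     -0.    ]
20 [ 0.459 -0.176  0.183] [ 1.48e-02 -1.00e-04 -4.60e-02 -1.00e-01  1.60e+01 -1.00e-01]
30 [ 0.472 -0.182  0.201] [ 1.61e-02 -2.00e-04 -7.01e-02 -2.00e-01  2.40e+01 -1.00e-01]
40 [ 0.488 -0.19   0.216] [ 1.32e-02 -3.00e-04 -9.40e-02 -2.00e-01  3.20e+01 -1.00e-01]
50 [ 0.505 -0.198  0.229] [ 6.200e-03 -4.000e-04 -1.169e-01 -3.000e-01  4.000e+01 -2.000e-01]
60 [ 0.525 -0.208  0.237] [-4.600e-03 -6.000e-04 -1.382e-01 -4.000e-01  4.800e+01 -2.000e-01]
70 [ 0.545 -0.217  0.242] [-1.880e-02 -8.000e-04 -1.573e-01 -4.000e-01  5.600e+01 -2.000e-01]
80 [ 0.566 -0.228  0.243] [-3.600e-02 -9.000e-04 -1.735e-01 -5.000e-01  6.400e+01 -2.000e-01]
90 [ 0.587 -0.238  0.24 ] [-5.570e-02 -1.100e-03 -1.865e-01 -5.000e-01  7.200e+01 -3.000e-01]
100 [ 0.607 -0.247  0.233] [-7.730e-02 -1.300e-03 -1.958e-01 -6.000e-01  8.000e+01 -3.000e-01]
110 [ 0.625 -0.256  0.222] [-1.001e-01 -1.500e-03 -2.013e-01 -6.000e-01  8.800e+01 -3.000e-01]
```

Turning the bar up would carry the tool's pointing direction to the front, not the rear as I first assumed. I will keep the tool's tilt fixed and let the bar pivot between the pads. First I regrip a little deeper.

To row units: 0.006 m / 0.8 = 0.0075, -0.001 m / 0.8 = -0.0013.

pendant --moves '[{"finger_gap":0.35}, {"finger_gap":0.35}, {"sx":0.0013, "sy":-0.0013, "sz":0.0075, "finger_gap":0.35}, {"sx":0.0013, "sy":-0.0013, "sz":0.0075, "finger_gap":0.35}, {"sx":0.0013, "sy":-0.0013, "sz":0.0075, "finger_gap":0}, {"sx":0.0013, "sy":-0.0013, "sz":0.0075, "finger_gap":0}, {"sx":0.0013, "sy":-0.0013, "sz":0.0075, "finger_gap":0}, {"sx":0.0013, "sy":-0.0013, "sz":0.0075, "finger_gap":0}, {"sx":0.0013, "sy":-0.0013, "sz":0.0075, "finger_gap":0}, {"sx":0.0013, "sy":-0.0013, "sz":0.0075, "finger_gap":0}]'

```text
time_s: 4.8
position: [0.429, -0.1614, 0.12]
tcp_rot: [[-0.741, 0.428, -0.517], [0.35, 0.904, 0.248], [0.573, 0.003, -0.819]]
force: [2.4, 4.2, 0.9]
opening: 0.154
grasp_force: 30.0
```

```bash
sed -i 's/th\*.8)/th*K)/; s/^for th in.*/K=.0\nfor th in range(0,111,10):/' arc.py; python3 arc.py
```

```text
[-32.1  42.3  87.6  -3.7  84.9 -95.3] 29.985252792248502
grasp pt rel bar [-0.0011  0.0007 -0.0051]
[0. 0. 0.]
0 [ 0.439 -0.166  0.136] [ 0.  0. -0.  0.  0.  0.]
10 [ 0.445 -0.169  0.158] [ 0.0078  0.     -0.0225  0.      0.      0.    ]
20 [ 0.454 -0.173  0.18 ] [ 0.0116 -0.     -0.046   0.      0.      0.    ]
30 [ 0.466 -0.18   0.199] [ 0.0113 -0.0001 -0.0698  0.      0.      0.    ]
40 [ 0.482 -0.187  0.216] [ 0.0069 -0.0001 -0.0932  0.      0.      0.    ]
50 [ 0.5   -0.196  0.229] [-0.0016 -0.0003 -0.1155  0.      0.      0.    ]
60 [ 0.519 -0.205  0.239] [-0.0138 -0.0004 -0.1359  0.      0.      0.    ]
70 [ 0.54  -0.215  0.245] [-0.0293 -0.0006 -0.1539  0.      0.      0.    ]
80 [ 0.561 -0.225  0.247] [-0.0478 -0.0007 -0.169   0.      0.      0.    ]
90 [ 0.583 -0.236  0.244] [-0.0686 -0.0009 -0.1806  0.      0.      0.    ]
100 [ 0.603 -0.246  0.238] [-0.091  -0.0011 -0.1884  0.      0.      0.    ]
110 [ 0.623 -0.255  0.227] [-0.1145 -0.0013 -0.1923  0.      0.      0.    ]
```

To row units: -0.1155 m / 0.8 = -0.1444, -0.1045 m / 0.8 = -0.1306.

pendant --moves '[{"sx":0.005, "sz":-0.0138, "finger_gap":0}, {"sx":0.01, "sz":-0.0281, "finger_gap":0}, {"sx":0.0125, "sz":-0.0425, "finger_gap":0}, {"sx":0.0145, "sz":-0.0575, "finger_gap":0}, {"sx":0.0144, "sz":-0.0725, "finger_gap":0}, {"sx":0.0141, "sz":-0.0875, "finger_gap":0}, {"sx":0.0113, "sz":-0.1019, "finger_gap":0}, {"sx":0.0088, "sz":-0.1163, "finger_gap":0}, {"sx":0.0034, "sz":-0.1306, "finger_gap":0}, {"sx":-0.002, "sz":-0.1444, "finger_gap":0}, {"sx":-0.002, "sz":-0.1444, "finger_gap":0}]'

```text
time_s: 5.9
position: [0.4889, -0.1893, 0.2155]
tcp_rot: [[-0.738, 0.428, -0.521], [0.347, 0.904, 0.25], [0.578, 0.003, -0.816]]
force: [-1.4, 7.4, 1.7]
opening: 0.155
grasp_force: 30.0
```

Run:
```python
from h import *
s=bot.read_state(); print(s['position'],s['joint_positions'].round(1),s['moment'])
c=snap('scene','s3.png'); cv2.imwrite('pics/c3.png',cv2.resize(c['color'][70:260,100:300,::-1],(600,570),interpolation=cv2.INTER_CUBIC))
```

```text
[ 0.4888603  -0.18932817  0.21548157] [-31.4  39.9  73.5  -3.4 101.7 -95.8] [ 0.99082156  0.23810886 -0.52445136]
```

View pics/c3.png

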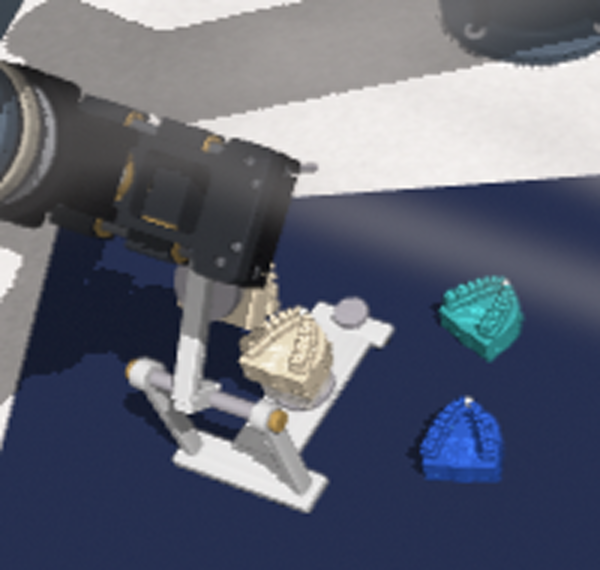

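The arm is up about 50°. The pin tip shows at (310,168) and the lower cast is exposed at (285,355). I continue the arc.

To row units: -0.11 m / 0.8 = -0.1375, -0.01 m / 0.8 = -0.0125.

pendant --moves '[{"sx":-0.0075, "sz":-0.0125, "finger_gap":0}, {"sx":-0.015, "sz":-0.0255, "finger_gap":0}, {"sx":-0.025, "sz":-0.0369, "finger_gap":0}, {"sx":-0.0346, "sz":-0.048, "finger_gap":0}, {"sx":-0.0463, "sz":-0.0575, "finger_gap":0}, {"sx":-0.0578, "sz":-0.0669, "finger_gap":0}, {"sx":-0.0706, "sz":-0.0744, "finger_gap":0}, {"sx":-0.0838, "sz":-0.0814, "finger_gap":0}, {"sx":-0.0975, "sz":-0.0863, "finger_gap":0}, {"sx":-0.1118, "sz":-0.0911, "finger_gap":0}, {"sx":-0.1263, "sz":-0.0938, "finger_gap":0}, {"sx":-0.1375, "sz":-0.0956, "finger_gap":0}, {"sx":-0.1375, "sz":-0.0956, "finger_gap":0}]'

```text
time_s: 7.25
position: [0.6121, -0.2468, 0.2154]
tcp_rot: [[-0.742, 0.427, -0.517], [0.348, 0.904, 0.247], [0.574, 0.004, -0.819]]
force: [4.5, 5.9, 6.7]
opening: 0.154
grasp_force: 30.0
```

Run:
```python
from h import *
s=bot.read_state(); print(s['joint_positions'].round(1),s['force'],s['moment'])
c=snap('scene','s4.png'); cv2.imwrite('pics/c4.png',cv2.resize(c['color'][70:260,100:300,::-1],(600,570),interpolation=cv2.INTER_CUBIC))
```

```text
[-30.4  51.4  47.9  -3.1 115.6 -95.6] [4.46386058 5.94720609 6.67833019] [ 0.88070735 -0.15035123 -0.64555884]
```

View pics/c4.png

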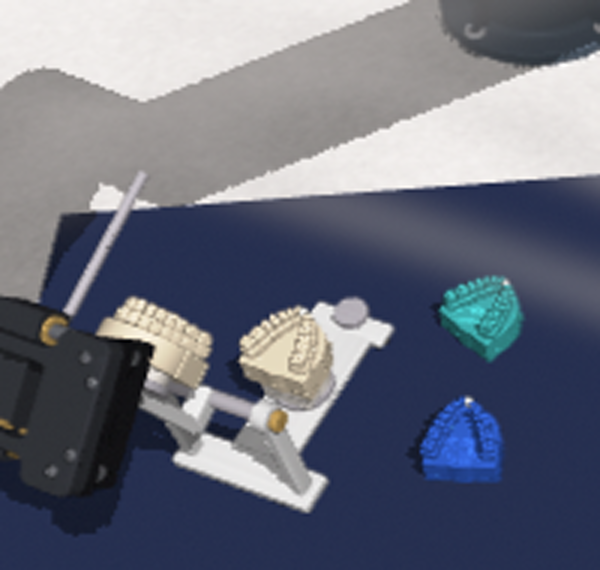

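The arm is about 108° back: the upper cast faces front at (160,335) and the pin points forward at (105,240). I release and withdraw.

To row units: -0.16 m / 0.8 = -0.2, -0.13 m / 0.8 = -0.1625.

pendant --moves '[{"finger_gap":0.6}, {"finger_gap":0.6}, {"finger_gap":0.6}, {"finger_gap":0.6}, {"sz":-0.0375, "finger_gap":0.6}, {"sz":-0.075, "finger_gap":0.6}, {"sz":-0.1125, "finger_gap":0.6}, {"sz":-0.1625, "finger_gap":0.6}, {"sz":-0.2, "finger_gap":1}, {"sz":-0.2, "finger_gap":1}]'

```text
time_s: 8.3
position: [0.6864, -0.2857, 0.3405]
tcp_rot: [[-0.739, 0.429, -0.519], [0.351, 0.904, 0.246], [0.575, 0.0, -0.818]]
force: [0.3, 0.1, -0.5]
opening: 0.705
grasp_force: 0.0
```

Create go2.py:
```python
from h import *
import sys
s=bot.read_state();P0=s['position'];R0=s['tcp_rot']; print(s['joint_positions'].round(1))
R=tool(64.2,0)
for z in(.4,.2,.1,.034): print(rel(P0,R0,art((.013,0,z)),R))
```

```bash
python3 go2.py
```

Run:
```python
from h import *
c=snap('scene','s5.png'); t=snap('top','t5.png')
cv2.imwrite('pics/c5.png',np.hstack([cv2.resize(c['color'][120:250,120:250,::-1],(400,400),interpolation=cv2.INTER_CUBIC),cv2.resize(t['color'][180:280,375:475,::-1],(400,400),interpolation=cv2.INTER_CUBIC)]))
```

```text
[-30.1  59.1  12.7  -4.5 143.1 -97.4]
[ 2.058e-01  8.000e-04  7.190e-02 -1.000e-01 -3.510e+01  4.000e-01]
[ 9.090e-02  8.000e-04  2.355e-01 -1.000e-01 -3.510e+01  4.000e-01]
[ 3.350e-02  8.000e-04  3.174e-01 -1.000e-01 -3.510e+01  4.000e-01]
[-4.500e-03  8.000e-04  3.714e-01 -1.000e-01 -3.510e+01  4.000e-01]
```

View pics/c5.png

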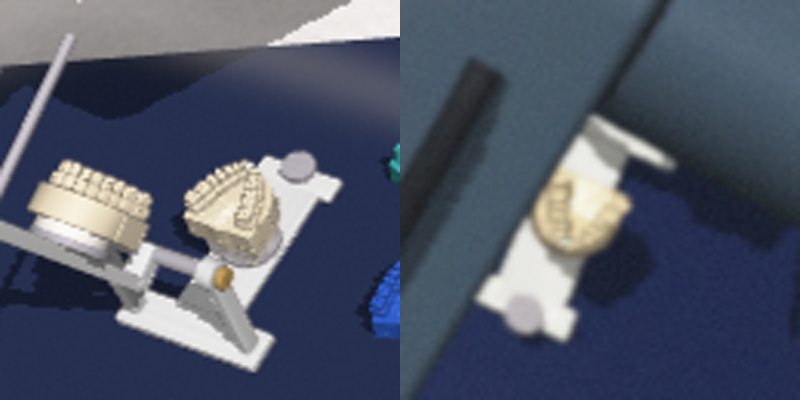

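The arm now rests back on its stop. The lower cast is exposed, with its crown at about (565,240) in the right crop, which is top pixel (416,240). Since the pin points forward over the cast, I will grasp with the tool leaning 15° to the front.

Create go2.py:
```python
from h import *
s=bot.read_state();P0=s['position'];R0=s['tcp_rot']; print(s['joint_positions'].round(1))
R=tool(64.2,-15); g=art((.013,0,.053))+.019*R[:,2]
for z in(.4,.15,g[2]): print(rel(P0,R0,[g[0],g[1],z],R))
```

```bash
python3 go2.py
```

Run:
```python
from h import *
t=load('t5.png'); print(proj(t,art((-.0265,.0026,.0745))),proj(load('s5.png'),art((0,0,.08))))
```

```text
[-30.1  59.   12.6  -4.5 143.  -97.4]
[ 2.03e-01  7.00e-04  6.89e-02 -1.00e-01 -4.98e+01  5.00e-01]
[ 6.040e-02  8.000e-04  2.743e-01 -1.000e-01 -4.980e+01  5.000e-01]
[-5.30e-03  8.00e-04  3.69e-01 -1.00e-01 -4.98e+01  5.00e-01]
[[415.10426209 241.11106796]] [[193.74929386 179.82853529]]
```

To row units: 0.274 m / 0.8 = 0.3425, 0.15 m / 0.8 = 0.1875, -50 degrees / 180 = -0.2778.

pendant --moves '[{"sx":0.0625, "sz":-0.025, "dry":-0.05, "finger_gap":1}, {"sx":0.15, "sz":0.025, "dry":-0.1444, "finger_gap":1}, {"sx":0.2538, "sy":0.0013, "sz":0.0863, "dry":-0.2778, "drz":0.0028, "finger_gap":1}, {"sx":0.2538, "sy":0.0013, "sz":0.0863, "dry":-0.2778, "drz":0.0028, "finger_gap":1}, {"sx":0.2538, "sy":0.0013, "sz":0.0863, "dry":-0.2778, "drz":0.0028, "finger_gap":1}, {"sx":0.2538, "sy":0.0013, "sz":0.0863, "dry":-0.2778, "drz":0.0028, "finger_gap":1}, {"sx":0.2538, "sy":0.0013, "sz":0.0863, "dry":-0.2778, "drz":0.0028, "finger_gap":1}, {"sx":0.2538, "sy":0.0013, "sz":0.0863, "dry":-0.2778, "drz":0.0028, "finger_gap":1}, {"sx":0.225, "sy":0.0013, "sz":0.125, "dry":-0.2778, "drz":0.0028, "finger_gap":1}, {"sx":0.1875, "sy":0.0013, "sz":0.1813, "dry":-0.2778, "drz":0.0028, "finger_gap":1}, {"sx":0.15, "sy":0.0013, "sz":0.2338, "dry":-0.2778, "drz":0.0028, "finger_gap":1}, {"sx":0.1125, "sy":0.0013, "sz":0.2875, "dry":-0.2778, "drz":0.0028, "finger_gap":1}, {"sx":0.075, "sy":0.0013, "sz":0.3425, "dry":-0.2778, "drz":0.0028, "finger_gap":1}, {"sx":0.075, "sy":0.0013, "sz":0.3425, "dry":-0.2778, "drz":0.0028, "finger_gap":1}, {"sx":0.075, "sy":0.0013, "sz":0.3425, "dry":-0.2778, "drz":0.0028, "finger_gap":1}, {"sx":0.075, "sy":0.0013, "sz":0.3425, "dry":-0.2778, "drz":0.0028, "finger_gap":1}]'

```text
time_s: 10.0
position: [0.5042, -0.1983, 0.1512]
tcp_rot: [[-0.869, 0.435, 0.236], [0.419, 0.9, -0.116], [-0.263, -0.002, -0.965]]
force: [-0.8, 0.6, -0.2]
opening: 0.999
grasp_force: 0.0
```

```bash
python3 go2.py
```

```text
[ -34.6   25.6  109.7    4.5   29.6 -102.4]
[-0.0629 -0.0006 -0.2407 -0.1     0.3     0.    ]
[ 3.e-03 -2.e-04  4.e-04 -1.e-01  3.e-01  0.e+00]
[ 0.0333  0.      0.1117 -0.1     0.3     0.    ]
```

To row units: 0.1117 m / 0.8 = 0.1396, 0.033 m / 0.8 = 0.0413.

pendant --moves '[{"sx":0.0125, "sz":0.0338, "finger_gap":1}, {"sx":0.0225, "sz":0.0688, "finger_gap":1}, {"sx":0.0325, "sz":0.105, "finger_gap":1}, {"sx":0.0413, "sz":0.1396, "finger_gap":1}, {"sx":0.0413, "sz":0.1396, "finger_gap":1}, {"sx":0.0413, "sz":0.1396, "finger_gap":1}]'

```text
time_s: 10.6
position: [0.5011, -0.1967, 0.0358]
tcp_rot: [[-0.868, 0.435, 0.238], [0.419, 0.9, -0.116], [-0.265, -0.002, -0.964]]
force: [-0.0, 0.3, 0.6]
opening: 1.001
grasp_force: 0.0
```

```bash
python3 go2.py;  python3 - <<'E'
from h import *
c=snap('scene','s6.png'); t=snap('top','t6.png')
cv2.imwrite('pics/c6.png',np.hstack([cv2.resize(c['color'][110:240,120:250,::-1],(400,400),interpolation=cv2.INTER_CUBIC),cv2.resize(t['color'][180:280,375:475,::-1],(400,400),interpolation=cv2.INTER_CUBIC)]))
E
```

```text
[ -34.6   38.9  114.3   11.1   11.8 -109.4]
[-0.0971 -0.0008 -0.351  -0.1     0.3     0.    ]
[-0.0309 -0.0005 -0.1099 -0.1     0.3     0.    ]
[-0.0004 -0.0003  0.0013 -0.1     0.3     0.    ]
```

View pics/c6.png

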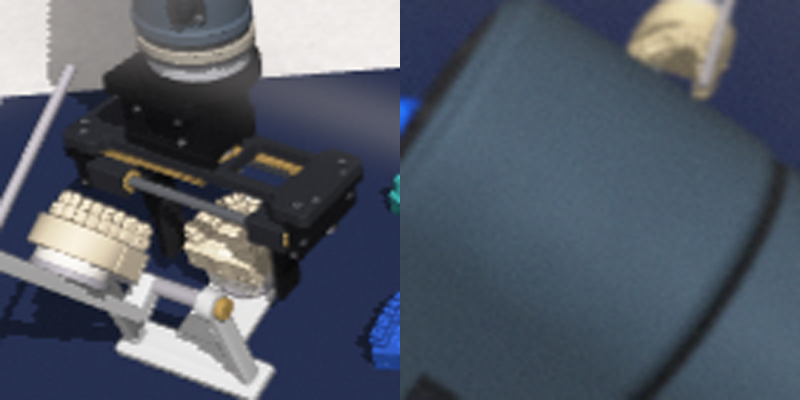

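The fingers straddle the cast and the palm is clear of the teeth and the hinge. I close and lift straight up.

The rows are not in the units I measure in: shifts go in shares of 0.8 m and turns go in shares of 180 degrees. I convert before sending: -0.193 m / 0.8 = -0.2413, -0.154 m / 0.8 = -0.1925.

pendant --moves '[{"finger_gap":0}, {"finger_gap":0}, {"finger_gap":0}, {"finger_gap":0}, {"finger_gap":0}, {"finger_gap":0}, {"finger_gap":0}, {"finger_gap":0}, {"sx":-0.0033, "sz":-0.012, "finger_gap":0}, {"sx":-0.0065, "sz":-0.0241, "finger_gap":0}, {"sx":-0.01, "sz":-0.0363, "finger_gap":0}, {"sx":-0.0133, "sz":-0.0483, "finger_gap":0}, {"sx":-0.0199, "sz":-0.0725, "finger_gap":0}, {"sx":-0.0265, "sz":-0.0963, "finger_gap":0}, {"sx":-0.0331, "sz":-0.1205, "finger_gap":0}, {"sx":-0.04, "sz":-0.145, "finger_gap":0}, {"sx":-0.0525, "sz":-0.1925, "finger_gap":0}, {"sx":-0.0663, "sz":-0.2413, "finger_gap":0}, {"sx":-0.0663, "sz":-0.2413, "finger_gap":0}, {"sx":-0.0663, "sz":-0.2413, "finger_gap":0}]'

```text
time_s: 12.7
position: [0.5, -0.1957, 0.2364]
tcp_rot: [[-0.869, 0.435, 0.237], [0.419, 0.9, -0.117], [-0.264, -0.002, -0.964]]
force: [-0.7, -0.1, -2.5]
opening: 0.639
grasp_force: 30.0
```

Run:
```python
from h import *
s=bot.read_state();P0=s['position'];R0=s['tcp_rot'];print(s['joint_positions'].round(1))
# grasp at closing: TCP (0.5011,-.1967,.0358); cast assumed at articulator origin, z .04
Rg=tool(64.2,-15);Pg=np.array([.5011,-.1967,.0358])
c,n=np.cos(ART[2]),np.sin(ART[2]); Rc=np.array([[c,-n,0],[n,c,0],[0,0,1]])
o_t=Rg.T@(art((0,0,.04))-Pg); Rct=Rg.T@Rc; np.savez('grasp.npz',o=o_t,R=Rct)
F=np.array([.4495,.1903,.1956]); a=np.radians(92.37-180); Rw=np.array([[np.cos(a),-np.sin(a),0],[np.sin(a),np.cos(a),0],[0,0,1]])
o=F-Rw@[-.0265,.0026,.0345]; Rt=Rw@Rct.T; P=o-Rt@o_t
print(P,rel(P0,R0,P,Rt)); print(rel(P0,R0,P+[0,-.06,.05],Rt))
```

```text
[ -34.6   17.   105.2    3.3   42.6 -100.9]
[0.44901549 0.14656392 0.1569    ] [2.088e-01 2.861e-01 2.460e-02 1.610e+01 4.000e-01 5.970e+01]
[ 1.704e-01  2.320e-01 -1.660e-02  1.610e+01  4.000e-01  5.970e+01]
```

To row units: 0.232 m / 0.8 = 0.29, 0.087 m / 0.8 = 0.1088, 59.7 degrees / 180 = 0.3317.

pendant --moves '[{"sx":0.025, "sy":0.0375, "sz":-0.0213, "drx":0.0111, "drz":0.0417, "finger_gap":0}, {"sx":0.0538, "sy":0.0725, "sz":-0.0213, "drx":0.0222, "dry":0.0006, "drz":0.0833, "finger_gap":0}, {"sx":0.08, "sy":0.1088, "sz":-0.0213, "drx":0.0333, "dry":0.0006, "drz":0.1222, "finger_gap":0}, {"sx":0.1063, "sy":0.145, "sz":-0.0213, "drx":0.0444, "dry":0.0011, "drz":0.1667, "finger_gap":0}, {"sx":0.1338, "sy":0.1813, "sz":-0.0213, "drx":0.0556, "dry":0.0011, "drz":0.2056, "finger_gap":0}, {"sx":0.16, "sy":0.2175, "sz":-0.0213, "drx":0.0667, "dry":0.0017, "drz":0.25, "finger_gap":0}, {"sx":0.1875, "sy":0.25, "sz":-0.0213, "drx":0.0778, "dry":0.0022, "drz":0.2889, "finger_gap":0}, {"sx":0.213, "sy":0.29, "sz":-0.0208, "drx":0.0894, "dry":0.0022, "drz":0.3317, "finger_gap":0}, {"sx":0.213, "sy":0.29, "sz":-0.0208, "drx":0.0894, "dry":0.0022, "drz":0.3317, "finger_gap":0}, {"sx":0.213, "sy":0.29, "sz":-0.0208, "drx":0.0894, "dry":0.0022, "drz":0.3317, "finger_gap":0}, {"sx":0.213, "sy":0.29, "sz":-0.0208, "drx":0.0894, "dry":0.0022, "drz":0.3317, "finger_gap":0}, {"sx":0.213, "sy":0.29, "sz":-0.0208, "drx":0.0894, "dry":0.0022, "drz":0.3317, "finger_gap":0}]'

```text
time_s: 13.9
position: [0.4479, 0.0864, 0.2048]
tcp_rot: [[-0.043, 0.999, 0.005], [0.965, 0.043, -0.257], [-0.257, -0.006, -0.966]]
force: [0.4, 0.2, -0.9]
opening: 0.641
grasp_force: 30.0
```

Create fin.py:
```python
from h import *
import sys
n=sys.argv[1]
s=bot.read_state();P0=s['position'];R0=s['tcp_rot'];print(s['joint_positions'].round(1))
G=np.load('grasp.npz'); o_t=G['o'];Rct=G['R']
F=np.array([.4495,.1903,.1956]); a=np.radians(92.37-180); Rw=np.array([[np.cos(a),-np.sin(a),0],[np.sin(a),np.cos(a),0],[0,0,1]])
o=F-Rw@[-.0265,.0026,.0345]; Rt=Rw@Rct.T; P=o-Rt@o_t
print(rel(P0,R0,P,Rt))
Rcw=R0@Rct; oc=P0+R0@o_t; cr=oc+Rcw@[-.0265,.0026,.0345]; print('crown err in focus',Rw.T@(cr-F)*[-1,-1,1],'tilt',np.degrees(np.arccos(Rcw[2,2])))
q=[]
for nm in('scene','top'):
    c=snap(nm,nm+n+'.png'); im=c['color'][:,:,::-1].copy(); u=proj(c,np.array([cr,F,oc+Rcw@[.026,0,.0345]])); print(nm,u.round(1).tolist())
    x,y=(u[0]-[50,45]).astype(int); q.append(cv2.resize(im[y:y+90,x:x+100],(400,360),interpolation=cv2.INTER_CUBIC)); print('org',x,y)
cv2.imwrite('pics/f'+n+'.png',np.hstack(q))
```

```bash
python3 fin.py 7
```

```text
[  6.8  21.2 104.8 -17.8  56.8  14.4]
[ 0.0704  0.004   0.0308 -0.3    -0.1     0.2   ]
crown err in focus [-0.06015313  0.0034676   0.04796515] tilt 0.35355567319848324
scene [[339.8, 105.5], [367.6, 122.5], [312.8, 106.6]]
org 289 60
top [[299.4, 242.7], [275.7, 243.8], [322.0, 242.7]]
org 249 197
```

View pics/f7.png

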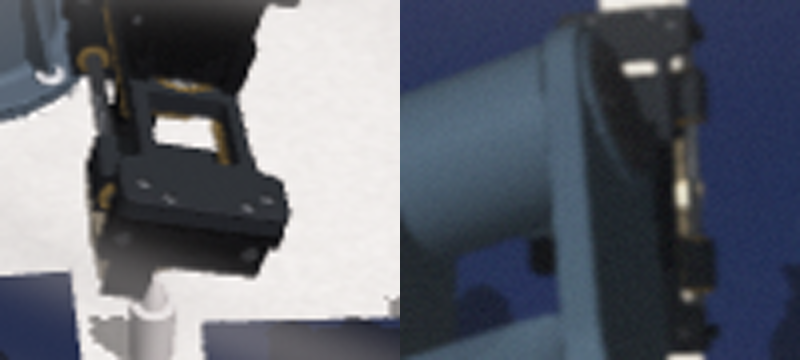

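The cast itself is hidden behind the gripper body in both views. The body, at about (200,190) in the left crop, is clear of the stand. I approach the focus point slowly.

To row units: 0.0704 m / 0.8 = 0.088, 0.06 m / 0.8 = 0.075.

pendant --moves '[{"sx":0.015, "sy":0.0013, "sz":0.0063, "finger_gap":0}, {"sx":0.03, "sy":0.0019, "sz":0.0125, "finger_gap":0}, {"sx":0.045, "sy":0.0025, "sz":0.0194, "finger_gap":0}, {"sx":0.06, "sy":0.0038, "sz":0.0263, "finger_gap":0}, {"sx":0.075, "sy":0.0044, "sz":0.0325, "finger_gap":0}, {"sx":0.088, "sy":0.005, "sz":0.0385, "finger_gap":0}, {"sx":0.088, "sy":0.005, "sz":0.0385, "finger_gap":0}, {"sx":0.088, "sy":0.005, "sz":0.0385, "finger_gap":0}, {"sx":0.088, "sy":0.005, "sz":0.0385, "finger_gap":0}, {"sx":0.088, "sy":0.005, "sz":0.0385, "finger_gap":0}]'

```text
time_s: 15.0
position: [0.4507, 0.1466, 0.1585]
tcp_rot: [[-0.04, 0.999, 0.009], [0.966, 0.041, -0.257], [-0.257, -0.002, -0.966]]
force: [-0.2, 0.2, -0.4]
opening: 0.638
grasp_force: 30.0
```

```bash
sed -i 's/^    x,y=.*/    x,y=(u[0]-[75,70]).astype(int); q.append(cv2.resize(im[y:y+140,x:x+150],(400,373),interpolation=cv2.INTER_CUBIC)); print("org",x,y)/' fin.py; python3 fin.py 8
```

```text
[ 13.9  27.2 103.9 -18.2  53.5  23. ]
[ 0.0005 -0.0016  0.0015 -0.1    -0.1    -0.    ]
crown err in focus [-0.0001501  -0.00173509  0.00169289] tilt 0.15724081625283337
scene [[367.8, 122.5], [367.6, 122.5], [342.3, 123.5]]
org 292 52
top [[275.7, 243.1], [275.7, 243.8], [297.3, 243.1]]
org 200 173
```

View pics/f8.png

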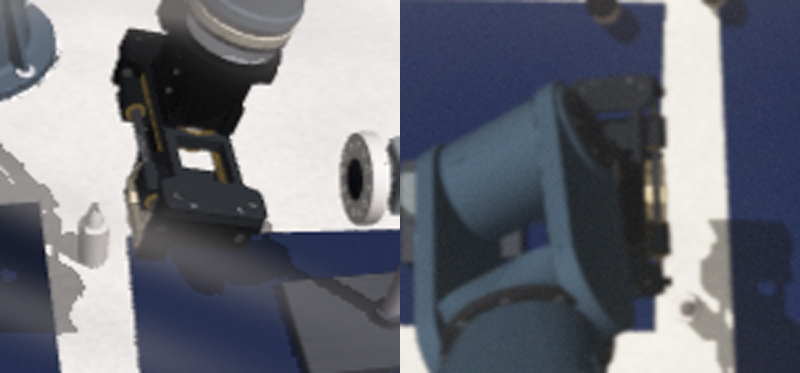

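The gripper holds the cast, of which a cream sliver shows at (135,200). The lens ring at (358,178) is well clear, and its position (426,119) agrees with the fit. The computed crown error is under 2 mm, so I settle and hand in.

To row units: -0.001 m / 0.8 = -0.0013.

pendant --moves '[{"sy":-0.0013, "sz":0.0013, "finger_gap":0}, {"sy":-0.0013, "sz":0.0013, "finger_gap":0}, {"sy":-0.0013, "sz":0.0013, "finger_gap":0}, {"sy":-0.0013, "sz":0.0013, "finger_gap":0}, {"sy":-0.0013, "sz":0.0013, "finger_gap":0}, {"sy":-0.0013, "sz":0.0013, "finger_gap":0}]'

```text
time_s: 15.7
position: [0.4494, 0.1466, 0.1572]
tcp_rot: [[-0.041, 0.999, 0.008], [0.966, 0.041, -0.257], [-0.257, -0.002, -0.966]]
force: [-0.1, 0.1, -1.4]
opening: 0.635
grasp_force: 30.0
```

```bash
python3 -c "
from rig import bot
print(abs(bot.read_state()['qvel']).max()); print(bot.hand_in())"
```

```text
0.12776572448306592
the job is handed in; nothing more can be done
None
```

Job handed in at 15.7 s, verdict not shown: the upper arm was back on its stop when last seen, and the gripper holds the cast level, front teeth to the lens, crown within about 2 mm of my focus estimate; that is computed from the grasp, as the gripper hid the cast from both cameras.

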